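Stand the big capacitor in the stock crate

ROBOT

A 7-joint arm with a two-finger parallel gripper is mounted at the origin on the work surface. World frame = base frame: x ahead of the robot, y to its left, z up, the work surface at z = 0. Lengths are in m, angles in rad, forces in N, time in s.
With the tool pointing down it reaches from about 0.4 to 0.85 m from the base axis. Payload 4.5 kg.
Tool frame: the origin (TCP) lies at the centre of the arm's flange, where the gripper is bolted on; the fingertips stand r.tcp_to_tips ahead of it and the grasp point (between the pads) lies 147 mm ahead of it (r.tcp_to_tips is the distance from the TCP to the fingertips, in m); x points along the fingers, y is the direction in which the jaws open and shut, and the axes are right-handed (so a half turn about x gives the same grasp; the last joint's range is limited). The gripper opens to 88 mm and grips with 3 to 60 N. Pads are 18 mm wide; open, the fingers measure 123 mm over their backs; the gripper's body (75 mm by 187 mm) begins 45 mm behind the grasp point.
Start: joints at [1.176, 0.689, -0.195, 1.565, 0.157, 0.902, -0.215], TCP at [0.26, -0.568, 0.405] pointing down, gripper open.
Joint ranges: [-3.01, 3.01], [-0.46, 2.08], [-1.47, 1.51], [0.13, 2.56], [-1, 4.14], [0.04, 2.09], [-2.66, 2.66]. Speed limits (rad/s): [2.57, 2.57, 3.14, 3.14, 3.14, 3.14, 3.14].

INTERFACE

Orientations are given as a unit quaternion [x, y, z, w].
In Python, from plant import r, eyes gives the robot as it stands.
- The arm moves only by the tool carry_out, never from a script. Its argument "targets" is text: rows parted by semicolons, each of 5 numbers parted by spaces: the opening, from 0 (shut) to 1 (fully open), then the shift along the tool's x, y, z in mm, then the turn about the tool's x in rad. A call has 1 to 20 rows; each row shifts and turns the commanded pose from where the row before left it, along the tool's axes as they then stand; what a row does not reach is not made up. A row lasts 1/12 s, in which the tool goes at most 41.7 mm and 7.16 degrees, less where a joint would pass 70% of its speed; a pose out of reach is approached as far as the arm can. A call is refused whole if a number of a shift passes 41.7 or a number of a turn 0.125, either way. A call with a gripper value outside its range is refused whole. The fingers move at their own pace and stop on an object; "force" is the grip in N (left out, the last holds). Time passes only in rows, so rows that do not move let the fingers close. It gives the time, the measured TCP pose, the force and the opening at its end, in the units of the state.
- r.get_state(): the state, without advancing time (a new reading comes with each control period).
- eyes.snapshot(name): name is "scene" or "side" or "wrist"; returns (picture, depth): 400x640x3 uint8, blue, green, red; 400x640 float32, m along the optical axis (not along the pixel's ray), 0 where there is no reading.
- eyes.camera_params(name): a dict with "intrinsics" (3x3 intrinsics, pixels), "rvec" (rotation vector, rad) and "tvec" (3), from world to camera coordinates, as OpenCV has them; the wrist camera has in their place "T_tool_cam" (4x4, takes a point from camera to tool coordinates, whose origin is the TCP and whose axes are the tool frame's). Camera axes: x right, y down, z forward; pixel columns grow to the right and rows downward; lengths in m; the calibration is good to about 2 mm. A picture is of the moment at which its call begins: read the wrist's pose just before it. camera_params takes no time and is no camera call.
- r.finish_job(): hands the job in, once; it reports no verdict.
The state is a dict: "clock": time; "q": joint angles; "qd": joint speeds; "joint_torque": joint torques, N m; "tool_pos": TCP position; "eef_rot": TCP orientation; "contact_force": force on the tool from outside, world axes, zero at the start; "moment": the same for the moment, N m; "opening": opening from 0.0 (shut) to 1.0 (fully open).
Only numpy, scipy, OpenCV 4.12 (cv2) and the standard library are available. Lean on these libraries where they do the work, as an engineer would, in place of code of your own. Each camera call takes 0.05 s, during which the arm holds its last target.

TASK

Find the big capacitor, the one that is both long and thick, among the loose parts lying in the grey bin, and stand it upright, terminals up, on the packing insert in the only empty cell of the black divided crate. The insert may sit at any depth, so feel for it: set the capacitor down gently, neither dropping it nor pressing it in, let go of it, keep the other parts in the bin, and leave the capacitors in the crate standing in their cells.

Things in the scene. Friction and masses are not known exactly. Their poses are not given: they have to be found in the camera images.
- big_can: THE TARGET. Plain aluminium can, cylinder 35 mm in diameter and 100 mm long, black disc with two brass screw terminals (5 mm long) on one end. Origin at the middle of its length on the axis; z runs along the axis towards the terminal end. It starts lying on its side in the bin (axis along the bin's y axis, terminal end towards the bin's +y, axis 23 mm above the table), in one of three places side by side 64 mm apart. 100 to 180 g. It can roll.
- slim_can: Plain aluminium can, cylinder 26 mm in diameter and 100 mm long, black disc with two brass screw terminals (5 mm long) on one end. Origin at the middle of its length on the axis; z runs along the axis towards the terminal end. Starts lying in the bin beside the others, same direction. Stays in the bin.
- short_can: Plain aluminium can, cylinder 35 mm in diameter and 55 mm long, black disc with two brass screw terminals (5 mm long) on one end. Origin at the middle of its length on the axis; z runs along the axis towards the terminal end. Starts lying in the bin beside the others, same direction. Stays in the bin.
- heatsink: Dark finned heat sink, 90 x 32 x 24 mm (x, y, z), origin at the centre of its underside, in the bin near its -y wall. Stays in the bin.
- toroid: Flat copper-wound ring core, 38 mm across, 14 mm high, origin at the centre of its underside, in the bin near its -y wall. Stays in the bin.
- angle: Small steel angle bracket, 50 x 18 mm, 15 mm high, origin at the centre of its underside, in the bin near its +y wall. Stays in the bin.
- choke: Flat copper-wound ring core, 30 mm across, 12 mm high, origin at the centre of its underside, in the bin near its +y wall. Stays in the bin.
- standoff0: Square brass spacer, 8 x 45 x 8 mm (x, y, z) with an 8 mm long stud at +y, origin at the centre of its underside, lying on the bin's floor between two cans, on their plain-end half. Stays in the bin.
- standoff1: As standoff0, between the other two cans.
- bin: Fixed grey open plastic bin, 250 x 250 mm outside, 34 mm high, walls and floor 4 mm thick; origin at the centre of its underside, z up. The floor carries 3 mm high ribs along the bin's y axis, 16 mm apart, which keep the cans from rolling.
- crate: Fixed black open crate, 112 x 112 mm outside, 44 mm high, walls, cross divider and floor 4 mm thick; two by two square cells, each 50 mm wide, centred 27 mm off the crate's x and y axes. Origin at the centre of its underside, z up. Three cells hold a short capacitor each.
- cell (a point): Centre of the mouth of the empty cell, level with the crate's rim (44 mm above its underside). In this cell a rigid 48 mm square grey plastic packing insert takes the place of the floor. It is stuck fast at a depth that differs each time and is not reported: its top lies 13 to 33 mm below this point.
- stock0: Plain aluminium can, cylinder 35 mm in diameter and 45 mm long, black disc with two brass screw terminals (5 mm long) on one end. Origin at the middle of its length on the axis; z runs along the axis towards the terminal end. Stands in a cell of the crate, its top 54 mm above the table with the terminals.
- stock1: As stock0, in another cell.
- stock2: As stock0, in a third cell.

How it is judged:
By the outcome, as a careful person would: the job done as asked, in the order asked, and still so for the second after the job is handed in, with the robot touching nothing.
It also fails if it takes over 43 s, if anything falls off the work surface, if the arm or the gripper's body presses on something with over 40 N, if the wrist force passes 120 N, or if a joint passes its speed limit or range.

## Working session

There is one attempt and no reset: what is moved stays moved. The work goes in short steps, Python scripts to look and compute and a tool call to move; the robot and the scene stay as the last step left them, time stands still between calls to the robot, and variables do not carry over. Pictures are saved under pics/ and viewed, and the job is handed in when it is done.

Besides the shell and the picture viewer there is one more tool, called after "Emit:" as a command line: name --argument value ..., lists and objects as JSON in quotes. carry_out: Moves the arm, as the interface text tells. Its arguments: {"type":"object","properties":{"targets":{"type":"string"},"force":{"type":"number"}},"required":["targets"]}

```bash
ls; mkdir -p pics; python3 - <<'E'
from plant import r, eyes
import cv2,numpy as np
s=r.get_state(); print(s); print(r.tcp_to_tips)
for n in ["scene","side"]:
    p,d=eyes.snapshot(n); cv2.imwrite(f"pics/{n}0.png",p); np.savez(f"pics/{n}0.npz",p=p,d=d); print(n,eyes.camera_params(n))
print(eyes.camera_params("wrist"))
E
```

```text
pics
{'clock': 0.0, 'q': array([ 1.17578971,  0.68998427, -0.1945392 ,  1.56630665,  0.15729105,
        0.90249965, -0.21508325]), 'qd': array([-0.00021179, -0.00021524,  0.00044601, -0.00141374,  0.00025523,
        0.00161197,  0.00083759]), 'joint_torque': array([-4.21584764e-04, -5.27561760e+01, -1.26683526e+00, -1.53426647e+01,
       -5.25032845e-02,  6.67087079e-03,  1.76122639e-04]), 'tool_pos': array([ 0.25972087, -0.56813265,  0.40392018]), 'eef_rot': array([-0.69073539, -0.15110001,  0.69108048, -0.14987054]), 'contact_force': array([-0.5726876 , -0.45103958, -0.53977921]), 'moment': array([ 0.02903811, -0.01511464,  0.01746892]), 'opening': 0.9972730352281465}
0.166
scene {'intrinsics': array([[461.63273523,   0.        , 323.79890926],
       [  0.        , 461.63273523, 199.77093733],
       [  0.        ,   0.        ,   1.        ]]), 'rvec': array([ 1.07779149,  2.62674587, -0.75637602]), 'tvec': array([ 0.40817305, -0.28933494,  1.16050054])}
side {'intrinsics': array([[435.22995104,   0.        , 312.18529689],
       [  0.        , 435.22995104, 206.0004349 ],
       [  0.        ,   0.        ,   1.        ]]), 'rvec': array([ 0.28054731, -2.74643375,  1.29530911]), 'tvec': array([0.54572505, 0.10544838, 1.01900289])}
{'intrinsics': array([[330.60196477,   0.        , 318.83113889],
       [  0.        , 330.60196477, 199.39495023],
       [  0.        ,   0.        ,   1.        ]]), 'T_tool_cam': array([[-6.40696642e-05, -3.21325260e-01,  9.46968887e-01,
         1.92746265e-02],
       [ 9.99999973e-01, -2.32456338e-04, -1.12194086e-05,
        -1.51508624e-03],
       [ 2.23733999e-04,  9.46968861e-01,  3.21325266e-01,
        -8.31154375e-02],
       [ 0.00000000e+00,  0.00000000e+00,  0.00000000e+00,
         1.00000000e+00]])}
```

View pics/scene0.png

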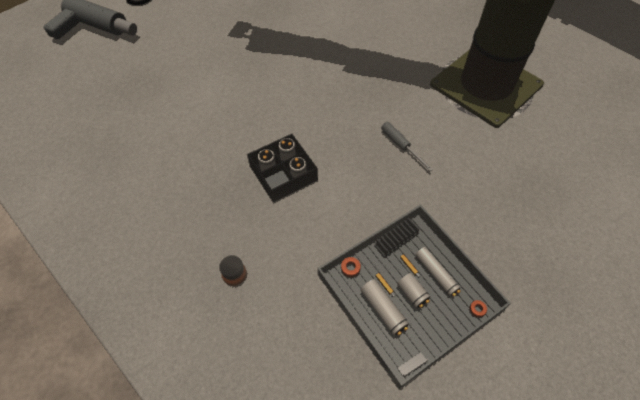

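View pics/side0.png

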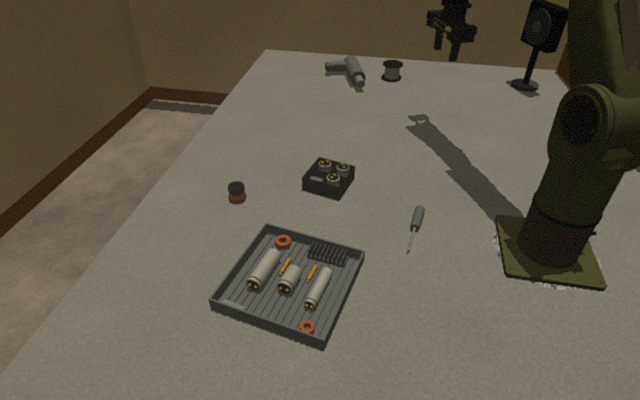

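The scene picture shows the big can at about (385,306), the short can at (413,290) and the slim can at (438,272). The empty crate cell, with its grey insert, is at (277,180). Next I'll measure these.

```bash
cat > h.py <<'E'
import numpy as np,cv2
from plant import r,eyes
from scipy.spatial.transform import Rotation as R
def cloud(n,d):
    c=eyes.camera_params(n);K=c["intrinsics"];v,u=np.mgrid[0:400,0:640]
    P=np.stack([(u-K[0,2])/K[0,0]*d,(v-K[1,2])/K[1,1]*d,d],-1)
    if n=="wrist":
        s=r.get_state();T=c["T_tool_cam"];P=P@T[:3,:3].T+T[:3,3]
        return P@R.from_quat(s["eef_rot"]).as_matrix().T+s["tool_pos"]
    Rm=cv2.Rodrigues(c["rvec"])[0]
    return (P-c["tvec"])@Rm
E
cat > a.py <<'E'
from h import *
for n in["scene","side"]:
    z=np.load(f"pics/{n}0.npz");P=cloud(n,z["d"]);ok=z["d"]>0
    X=P.reshape(-1,3)[ok.ravel()]
    print(n,"table z",np.median(X[:,2]))
    # bin walls: z 29..38
    c={"scene":(413,295),"side":(290,280)}[n]; k={"scene":(283,167),"side":(329,178)}[n]
    for nm,(u,v),rad,(a,b),sz in[("bin",c,.2,(.028,.040),250),("crate",k,.1,(.038,.048),112)]:
        ctr=P[v,u,:2]
        m=(np.hypot(*(X[:,:2]-ctr).T)<rad)&(X[:,2]>a)&(X[:,2]<b)
        rc=cv2.minAreaRect((X[m][:,:2]*1000).astype(np.float32)); print(nm,ctr,m.sum(),rc)
    if n=="scene": np.save("pics/P.npy",P)
    pts={"scene":dict(big0=(369,284),big1=(399,330),s0=(404,278),s1=(424,302),sl0=(423,251),sl1=(455,292),ins=(277,180)),"side":dict(big0=(275,252),big1=(254,285),sh0=(297,267),sh1=(283,289),sl0=(326,269),sl1=(309,304),ins=(316,179))}[n]
    for q,(u,v) in pts.items(): print(q,P[v,u].round(4))
s=r.get_state();print(R.from_quat(s["eef_rot"]).as_matrix().round(3))
E
python3 a.py
```

```text
scene table z 9.027727269564619e-05
bin [0.57197244 0.22947438] 3455 ((557.5122680664062, 214.16098022460938), (250.90147399902344, 252.32872009277344), 79.2317886352539)
crate [ 0.54747547 -0.14965344] 749 ((542.97607421875, -159.06040954589844), (115.6637191772461, 113.5206527709961), 76.29820251464844)
big0 [0.6153 0.161  0.042 ]
big1 [0.6361 0.2524 0.0284]
s0 [0.5604 0.1977 0.04  ]
s1 [0.5609 0.2499 0.0172]
sl0 [0.4887 0.186  0.0311]
sl1 [0.5025 0.2777 0.0116]
ins [ 0.5732 -0.142   0.0183]
side table z -0.00046239757429180245
bin [0.55501666 0.23684419] 2422 ((558.65576171875, 216.305908203125), (253.50796508789062, 251.5432586669922), 79.07837677001953)
crate [ 0.53625133 -0.1193636 ] 411 ((542.9351806640625, -155.87632751464844), (116.9517822265625, 114.36918640136719), 75.99779510498047)
big0 [0.607 0.166 0.039]
big1 [0.6284 0.2555 0.0258]
sh0 [0.5489 0.1996 0.0386]
sh1 [0.5667 0.2523 0.0241]
sl0 [0.4881 0.1859 0.031 ]
sl1 [0.5053 0.2804 0.0258]
ins [ 0.5778 -0.1495  0.0189]
[[-0.001  0.416 -0.909]
 [ 0.001 -0.909 -0.416]
 [-1.    -0.002  0.   ]]
```

```bash
cat > b.py <<'E'
from h import *
c=np.array([.558,.2152]);t=np.deg2rad(-10.85);ex=np.array([np.cos(t),np.sin(t)]);ey=np.array([-ex[1],ex[0]])
for n in["scene","side"]:
    z=np.load(f"pics/{n}0.npz");X=cloud(n,z["d"]).reshape(-1,3)
    b=(X[:,:2]-c)@np.c_[ex,ey]*1000
    for x0 in(-64,0,64):
        m=(abs(b[:,0]-x0)<24)&(abs(b[:,1])<75)&(X[:,2]>.020)
        Y=b[m];Z=X[m,2]*1000
        top=Z>np.percentile(Z,98)-4
        A=np.polyfit(Y[top][:,1],Y[top][:,0],1)
        print(n,x0,m.sum(),"x",np.percentile(Y[:,0],[1,50,99]).round(1),"y",np.percentile(Y[:,1],[.5,2,98,99.5]).round(1),"ztop",np.percentile(Z,98).round(1),"ridge",A.round(3),"topmid",Y[top][:,0].mean().round(1))
E
python3 b.py
```

```text
scene -64 691 x [-74.2 -59.8 -50.3] y [-49.1 -47.3  50.7  53.7] ztop 32.5 ridge [ 1.0000e-03 -6.2559e+01] topmid -62.6
scene 0 616 x [-14.1   5.8  17.7] y [-20.9 -19.6  36.4  38.3] ztop 41.7 ridge [0.011 0.76 ] topmid 0.8
scene 64 1129 x [48.6 68.8 81.6] y [-48.7 -47.   51.5  55.1] ztop 42.1 ridge [1.1000e-02 6.4639e+01] topmid 64.7
side -64 483 x [-76.5 -66.3 -52.8] y [-46.5 -44.1  53.7  56.7] ztop 32.8 ridge [-5.0000e-03 -6.4239e+01] topmid -64.3
side 0 432 x [-17.5  -4.4  16.1] y [-18.3 -17.3  39.8  41.6] ztop 42.1 ridge [ 0.027 -1.028] topmid -0.8
side 64 673 x [46.3 57.8 78.5] y [-46.4 -44.   55.1  57. ] ztop 42.0 ridge [1.7000e-02 6.3392e+01] topmid 63.5
```

```bash
cat > g.py <<'E'
import sys
from h import *
def go(x,y,z,yaw=None):
    s=r.get_state();M=R.from_quat(s["eef_rot"]).as_matrix();d=np.array([x,y,z])-s["tool_pos"]
    print("clock %.2f"%s["clock"],"pos",s["tool_pos"].round(4),"shift tool mm",(M.T@d*1000).round(1),"F",s["contact_force"].round(1),"open",round(s["opening"],3),"yaw",np.degrees(np.arctan2(M[1,1],M[0,1])).round(2),"tilt",M[2].round(4))
if __name__=="__main__": go(*map(float,sys.argv[1:]))
E
python3 - <<'E'
from b import *
print((c+.064*ex+.028*ey))
E
python3 g.py .6263 .2307 .30
```

```text
scene -64 691 x [-74.2 -59.8 -50.3] y [-49.1 -47.3  50.7  53.7] ztop 32.5 ridge [ 1.0000e-03 -6.2559e+01] topmid -62.6
scene 0 616 x [-14.1   5.8  17.7] y [-20.9 -19.6  36.4  38.3] ztop 41.7 ridge [0.011 0.76 ] topmid 0.8
scene 64 1129 x [48.6 68.8 81.6] y [-48.7 -47.   51.5  55.1] ztop 42.1 ridge [1.1000e-02 6.4639e+01] topmid 64.7
side -64 483 x [-76.5 -66.3 -52.8] y [-46.5 -44.1  53.7  56.7] ztop 32.8 ridge [-5.0000e-03 -6.4239e+01] topmid -64.3
side 0 432 x [-17.5  -4.4  16.1] y [-18.3 -17.3  39.8  41.6] ztop 42.1 ridge [ 0.027 -1.028] topmid -0.8
side 64 673 x [46.3 57.8 78.5] y [-46.4 -44.   55.1  57. ] ztop 42.0 ridge [1.7000e-02 6.3392e+01] topmid 63.5
[0.62612657 0.23065219]
clock 0.10 pos [ 0.2597 -0.5682  0.404 ] shift tool mm [ 104.9 -573.9 -665.6] F [ 0.1 -0.6 -0.2] open 1.004 yaw -65.43 tilt [-1.0e+00 -1.6e-03  1.0e-04]
```

Emit:
carry_out --targets "0.53 0 -20.5 -23.8 0; 0.53 0 -20.5 -23.8 0; 0.53 0 -20.5 -23.8 0; 0.53 0 -20.5 -23.8 0; 0.53 0 -20.5 -23.8 0; 0.53 0 -20.5 -23.8 0; 0.53 0 -20.5 -23.8 0; 0.53 0 -20.5 -23.8 0; 0.53 0 -20.5 -23.8 0; 0.53 0 -20.5 -23.8 0; 0.53 0 -20.5 -23.8 0; 0.53 0 -20.5 -23.8 0; 0.53 0 -20.5 -23.8 0; 0.53 0 -20.5 -23.8 0; 0.53 0 -20.5 -23.8 0; 0.53 0 -20.5 -23.8 0; 0.53 0 -20.5 -23.8 0; 0.53 0 -20.5 -23.8 0; 0.53 0 -20.5 -23.8 0; 0.53 0 -20.5 -23.8 0"

```text
clock: 1.77
tool_pos: [0.5226, 0.0039, 0.4045]
eef_rot: [-0.691, -0.15, 0.691, -0.151]
contact_force: [0.3, 0.3, 0.5]
opening: 0.534
```

Emit:
carry_out --targets "0.53 0 -20.5 -23.8 0; 0.53 0 -20.5 -23.8 0; 0.53 0 -20.5 -23.8 0; 0.53 0 -20.5 -23.8 0; 0.53 0 -20.5 -23.8 0; 0.53 0 -20.5 -23.8 0; 0.53 0 -20.5 -23.8 0; 0.53 0 -20.5 -23.8 0; 0.53 0 0 0 -0.119; 0.53 0 0 0 -0.119; 0.53 0 0 0 -0.119; 0.53 0 0 0 -0.119; 0.53 0 0 0 -0.119; 0.53 0 0 0 -0.119; 0.53 0 0 0 -0.119; 0.53 0 0 0 -0.119; 0.53 0 0 0 0; 0.53 0 0 0 0"

```text
clock: 3.27
tool_pos: [0.6272, 0.2304, 0.4042]
eef_rot: [-0.546, -0.45, 0.546, -0.449]
contact_force: [-0.7, 0.9, 0.2]
opening: 0.531
```

```bash
python3 g.py .6263 .2307 .30; python3 - <<'E'
from h import *
p,d=eyes.snapshot("wrist");cv2.imwrite("pics/w1.png",p);np.save("pics/Pw1.npy",cloud("wrist",d))
E
```

```text
clock 3.27 pos [0.6272 0.2304 0.4042] shift tool mm [ 1.042e+02 -9.000e-01 -1.000e-01] F [-0.7  0.9  0.2] open 0.531 yaw -11.08 tilt [-1.e+00 -1.e-03  3.e-04]
```

View pics/w1.png

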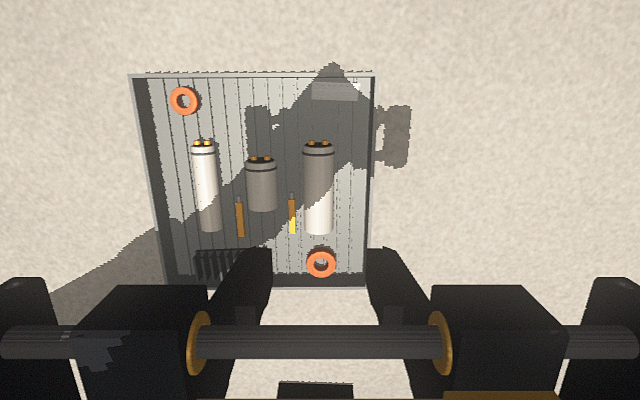

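The wrist picture shows the big can at columns 304–334, rows 142–234, with its terminals at the top. The gap between the fingers is centred near column 320. I'll check this against the wrist depth.

```bash
python3 - <<'E' | tail -4
from b import *
X=np.load("pics/Pw1.npy");u,v=np.meshgrid(range(640),range(400))
mm=(u>290)&(u<350)&(v>135)&(v<240)
Q=X[mm];b=(Q[:,:2]-c)@np.c_[ex,ey]*1000
m=(Q[:,2]>.020)&(abs(b[:,1])<75);Y=b[m];Z=Q[m,2]*1000
top=Z>np.percentile(Z,98)-4
print(np.percentile(Z,98),np.percentile(Y[:,0],[1,50,99]),np.percentile(Y[:,1],[.5,2,98,99.5]),np.polyfit(Y[top][:,1],Y[top][:,0],1))
E
```

```text
side -64 483 x [-76.5 -66.3 -52.8] y [-46.5 -44.1  53.7  56.7] ztop 32.8 ridge [-5.0000e-03 -6.4239e+01] topmid -64.3
side 0 432 x [-17.5  -4.4  16.1] y [-18.3 -17.3  39.8  41.6] ztop 42.1 ridge [ 0.027 -1.028] topmid -0.8
side 64 673 x [46.3 57.8 78.5] y [-46.4 -44.   55.1  57. ] ztop 42.0 ridge [1.7000e-02 6.3392e+01] topmid 63.5
42.26531311467933 [45.26198219 62.31857768 79.09593742] [-46.00872112 -43.79945984  54.44040811  57.79274279] [6.87938921e-04 6.17850079e+01]
```

Emit:
carry_out --targets "0.53 20 -1.5 0 0; 0.53 20 0 0 0; 0.53 20 0 0 0; 0.53 20 0 0 0; 0.53 20 0 0 0; 0.53 20 0 0 0; 0.53 20 0 0 0; 0.53 20 0 0 0; 0.53 20 0 0 0; 0.53 15 0 0 0; 0.53 10 0 0 0; 0.53 10 0 0 0; 0.53 7 0 0 0; 0.53 6 0 0 0; 0.53 0 0 0 0; 0.53 0 0 0 0" --force 4

```text
clock: 4.65
tool_pos: [0.626, 0.231, 0.1769]
eef_rot: [0.545, 0.45, -0.545, 0.45]
contact_force: [-0.4, 0.2, -0.2]
opening: 0.528
```

```bash
python3 g.py .6255 .2307 .176; python3 - <<'E'
from h import *
p,d=eyes.snapshot("wrist");cv2.imwrite("pics/w2.png",p)
E
```

```text
clock 4.65 pos [0.626  0.231  0.1769] shift tool mm [ 0.9 -0.4  0.4] F [-0.4  0.2 -0.2] open 0.528 yaw -10.9 tilt [-1.e+00  4.e-04 -2.e-04]
```

View pics/w2.png

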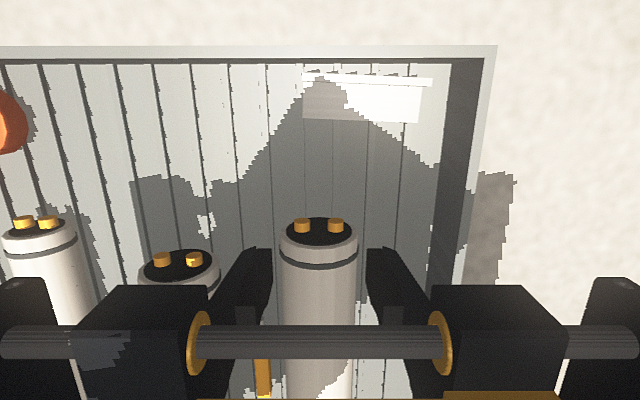

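The picture shows the can's end at (318,240), centred between the fingers at columns 255–270 and 367–395. I'll close on it gently.

Emit:
carry_out --targets "0.3 0 0 0 0; 0.3 0 0 0 0; 0.3 0 0 0 0; 0.3 0 0 0 0; 0.3 0 0 0 0; 0.3 0 0 0 0; 0.3 0 0 0 0; 0.3 0 0 0 0" --force 4

```text
clock: 5.37
tool_pos: [0.626, 0.2311, 0.1773]
eef_rot: [0.545, 0.45, -0.545, 0.45]
contact_force: [-1.0, 0.7, 6.2]
opening: 0.393
```

Emit:
carry_out --targets "0.3 -3 0 0 0; 0.3 -3 0 0 0; 0.3 -4 0 0 0; 0.3 -4 0 0 0; 0.3 -4 0 0 0; 0.3 -4 0 0 0; 0.3 -4 0 0 0; 0.3 -4 0 0 0; 0.3 0 0 0 0; 0.3 0 0 0 0"

```text
clock: 6.2
tool_pos: [0.626, 0.2311, 0.2071]
eef_rot: [0.545, 0.45, -0.545, 0.45]
contact_force: [-0.0, -0.4, -2.1]
opening: 0.394
```

```bash
python3 g.py .6255 .2307 .176; python3 - <<'E'
from h import *
p,d=eyes.snapshot("wrist");cv2.imwrite("pics/w3.png",p)
p2,d=eyes.snapshot("side");cv2.imwrite("pics/s3.png",np.hstack([cv2.resize(p,(400,250)),cv2.resize(p2[170:370,140:460],(400,250))]))
E
```

```text
clock 6.20 pos [0.626  0.2311 0.2071] shift tool mm [31.1 -0.4  0.5] F [-0.  -0.4 -2.1] open 0.394 yaw -10.88 tilt [-1.e+00  7.e-04 -5.e-04]
```

View pics/s3.png

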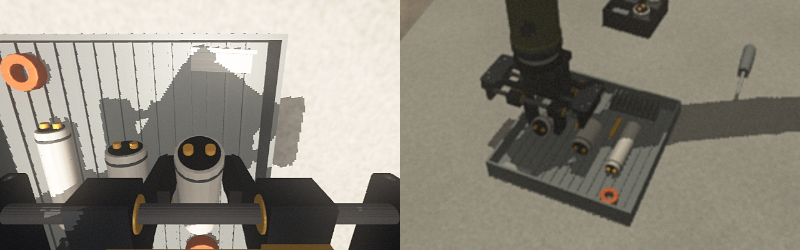

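The can is pivoting in the pads: the terminal face at (200,150) in the left panel now points up towards the camera. I'll keep lifting.

Emit:
carry_out --targets "0.3 -5 0 0 0; 0.3 -5 0 0 0; 0.3 -5 0 0 0; 0.3 -5 0 0 0; 0.3 -5 0 0 0; 0.3 -5 0 0 0; 0.3 -5 0 0 0; 0.3 -5 0 0 0; 0.3 -5 0 0 0; 0.3 -5 0 0 0; 0.3 -5 0 0 0; 0.3 -5 0 0 0; 0.3 -5 0 0 0; 0.3 -5 0 0 0; 0.3 -5 0 0 0; 0.3 -5 0 0 0; 0.3 -5 0 0 0; 0.3 -5 0 0 0; 0.3 0 0 0 0; 0.3 0 0 0 0"

```text
clock: 7.97
tool_pos: [0.6259, 0.231, 0.2971]
eef_rot: [0.545, 0.45, -0.545, 0.45]
contact_force: [-0.3, 0.1, -1.5]
opening: 0.391
```

```bash
cat > look.py <<'E'
from h import *
import sys
k=sys.argv[1]
p,d=eyes.snapshot("wrist");P=cloud("wrist",d);np.savez(f"pics/w{k}.npz",p=p,P=P)
p2,d2=eyes.snapshot("side");np.savez(f"pics/s{k}.npz",p=p2,P=cloud("side",d2))
p3,d3=eyes.snapshot("scene");np.savez(f"pics/c{k}.npz",p=p3,P=cloud("scene",d3))
u0,v0=(int(x) for x in sys.argv[2:4]); u1,v1=(int(x) for x in sys.argv[4:6])
cr=lambda p,u,v:cv2.resize(p[max(v-60,0):max(v-60,0)+120,max(u-80,0):max(u-80,0)+160],(400,300))
cv2.imwrite(f"pics/l{k}.png",np.vstack([np.hstack([cv2.resize(p,(400,300)),cr(p2,u0,v0)]),np.hstack([cr(p3,u1,v1),cr(p3,u1,v1)*0])]))
E
python3 g.py .5757 -.1377 .30; python3 look.py 4 265 240 385 280
```

```text
clock 7.97 pos [0.6259 0.231  0.2971] shift tool mm [ -3.   20.4 371.6] F [-0.3  0.1 -1.5] open 0.391 yaw -10.89 tilt [-1.e+00  6.e-04 -3.e-04]
```

View pics/l4.png

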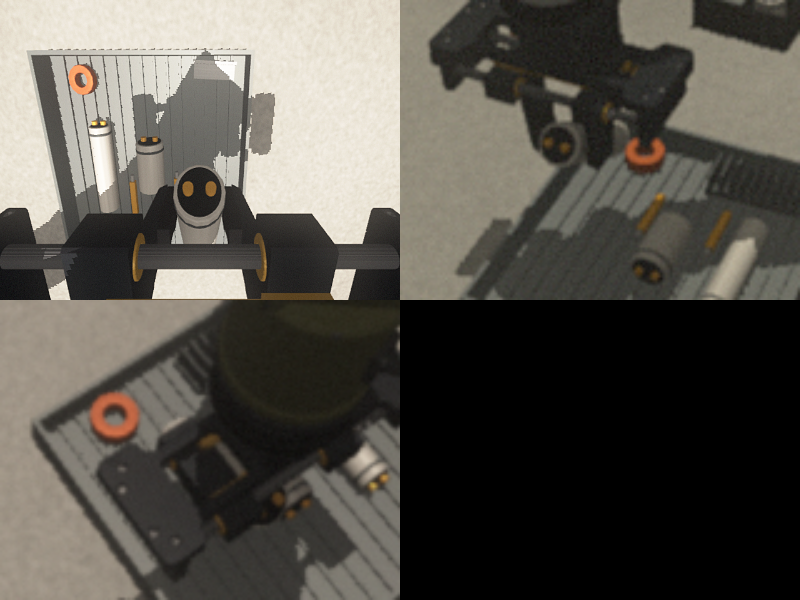

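```bash
cat > tilt.py <<'E'
from h import *
import sys
def tilt(k,box,pose=None):
    z=np.load(f"pics/w{k}.npz");p,P=z["p"].astype(int),z["P"]
    u,v=np.meshgrid(range(640),range(400));u0,u1,v0,v1=box
    M=R.from_quat(r.get_state()["eef_rot"]).as_matrix();t=r.get_state()["tool_pos"]
    m=(u>u0)&(u<u1)&(v>v0)&(v<v1)&(p.max(-1)<45)&np.isfinite(P).all(-1)
    Q=(P[m]-t)@M*1000
    for _ in range(4):
        c=np.median(Q,0);n=np.linalg.svd(Q-Q.mean(0))[2][2];e=(Q-Q.mean(0))@n
        if _==0: Q=Q[np.linalg.norm(Q-c,axis=1)<22]
        else: Q=Q[abs(e)<max(1.5,2*e.std())]
    n*=-np.sign(n[0])
    print(len(Q),"disc centre tool",Q.mean(0).round(1),"axis",n.round(3),"tilt about y deg",np.degrees(np.arctan2(-n[2],-n[0])).round(1),"roll",np.degrees(np.arcsin(n[1])).round(1),"rms",e.std().round(2))
tilt(sys.argv[1],[int(x) for x in sys.argv[2:6]])
E
python3 tilt.py 4 280 360 225 290
```

```text
2854 disc centre tool [138.3  -1.6 -19.8] axis [-0.606 -0.003 -0.796] tilt about y deg 52.7 roll -0.2 rms 0.54
```

The can now hangs tilted 53° from vertical, with the pivot 25 mm from its terminal end, and it hasn't slipped. Gravity alone won't bring it fully upright. I'll nudge its lower end against the crate's fixed outer +y wall to finish the turn, then correct by measurement.

```bash
python3 g.py .603 -.027 .297
```

```text
clock 8.12 pos [0.6257 0.2309 0.2963] shift tool mm [ -0.5  26.4 257.5] F [ 0.   1.3 -0.3] open 0.391 yaw -10.88 tilt [-1.e+00 -5.e-04  5.e-04]
```

Emit:
carry_out --targets "0.3 0 2 20 0.013; 0.3 0 2 20 0.013; 0.3 0 2 20 0.013; 0.3 0 2 20 0.013; 0.3 0 2 20 0; 0.3 0 2 20 0; 0.3 0 2 20 0; 0.3 0 2 20 0; 0.3 0 2 20 0; 0.3 0 2 20 0; 0.3 0 1 15 0; 0.3 0 1 12 0; 0.3 0 1 8 0; 0.3 0 1 4 0; 0.3 0 0 0 0; 0.3 0 0 0 0"

```text
clock: 9.45
tool_pos: [0.5946, -0.0062, 0.2968]
eef_rot: [0.557, 0.436, -0.556, 0.436]
contact_force: [0.2, 0.9, -1.3]
opening: 0.391
```

```bash
 python3 look.py 5 330 170 290 150;python3 g.py .603 -.027 .221; python3 tilt.py 5 280 360 200 300
```

```text
clock 9.60 pos [ 0.5946 -0.0058  0.2968] shift tool mm [75.8 13.2 18.6] F [-0.3 -0.4 -1.8] open 0.395 yaw -13.77 tilt [-1.e+00  2.e-04 -1.e-03]
2762 disc centre tool [135.8  -2.4 -16.7] axis [-0.717 -0.004 -0.697] tilt about y deg 44.2 roll -0.2 rms 0.58
```

View pics/l5.png

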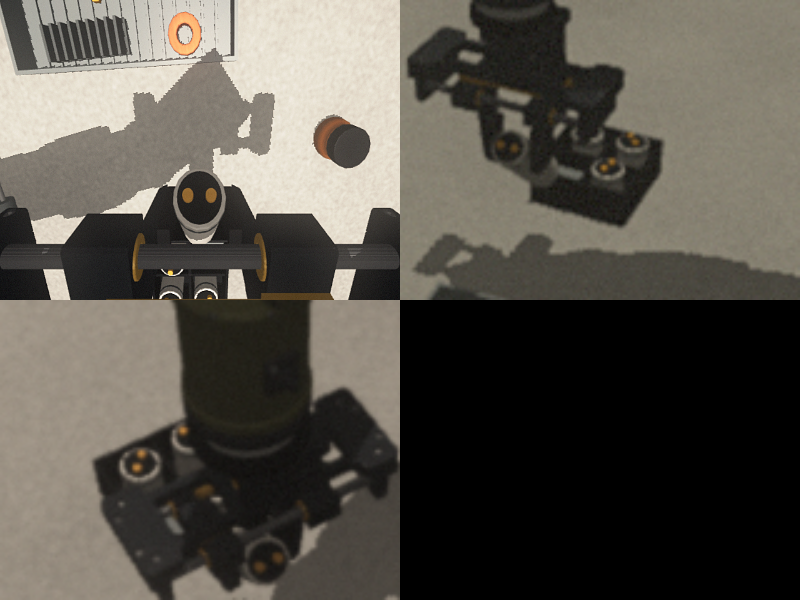

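Emit:
carry_out --targets "0.3 8 2.2 0 0; 0.3 10 2.2 0 0; 0.3 10 2.2 0 0; 0.3 10 2.2 0 0; 0.3 10 2.2 0 0; 0.3 8 2.2 0 0; 0.3 6 0 0 0; 0.3 4 0 0 0; 0.3 0 0 8 0; 0.3 0 0 8 0; 0.3 0 0 8 0; 0.3 0 0 7 0; 0.3 0 0 5 0; 0.3 0 0 2 0; 0.3 -2.7 0 2.3 0; 0.3 -2.7 0 2.3 0; 0.3 -2.7 0 2.3 0; 0.3 -2.7 0 2.3 0; 0.3 0 0 0 0"

```text
clock: 11.18
tool_pos: [0.596, -0.0566, 0.2422]
eef_rot: [0.557, 0.436, -0.557, 0.436]
contact_force: [0.2, -0.1, -2.0]
opening: 0.395
```

```bash
 python3 look.py 6 330 170 290 150;python3 g.py .603 -.027 .221; python3 tilt.py 6 280 360 200 300
```

```text
clock 11.33 pos [ 0.596  -0.056   0.2416] shift tool mm [ 20.6  -0.1 -29.9] F [ 0.7  0.3 -1.3] open 0.396 yaw -13.86 tilt [-1.e+00  1.e-04  0.e+00]
2839 disc centre tool [134.6  -1.6 -14.8] axis [-0.853  0.    -0.523] tilt about y deg 31.5 roll 0.0 rms 0.59
```

View pics/l6.png

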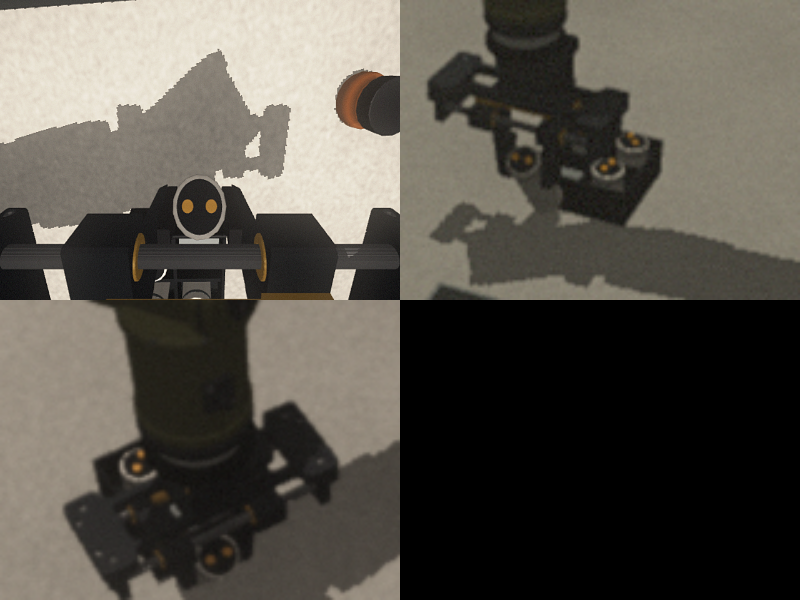

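The tilt has dropped to 31.5°, so the wall nudge works as predicted. Continuing.

Emit:
carry_out --targets "0.3 -2.4 0 2.8 0; 0.3 -2.4 0 2.8 0; 0.3 -2.4 0 2.8 0; 0.3 -2.4 0 2.8 0; 0.3 -1.9 0 3.2 0; 0.3 -1.9 0 3.2 0; 0.3 -1.9 0 3.2 0; 0.3 -1.9 0 3.2 0; 0.3 -1.2 0 3.5 0; 0.3 -1.2 0 3.5 0; 0.3 -1.2 0 2 0; 0.3 0 0 0 0; 0.3 0 0 0 0"

```text
clock: 12.42
tool_pos: [0.588, -0.0884, 0.2623]
eef_rot: [-0.557, -0.436, 0.557, -0.436]
contact_force: [0.5, -0.4, -1.7]
opening: 0.396
```

```bash
 python3 look.py 7 330 170 290 150;python3 g.py .603 -.027 .221; python3 tilt.py 7 280 360 200 320
```

```text
clock 12.57 pos [ 0.588  -0.088   0.2622] shift tool mm [ 41.2  -0.  -62.8] F [ 0.4 -0.2 -1.7] open 0.393 yaw -13.85 tilt [-1.e+00 -2.e-04  0.e+00]
2211 disc centre tool [131.5  -1.7  -6.4] axis [-0.999 -0.002 -0.05 ] tilt about y deg 2.9 roll -0.1 rms 0.55
```

View pics/l7.png

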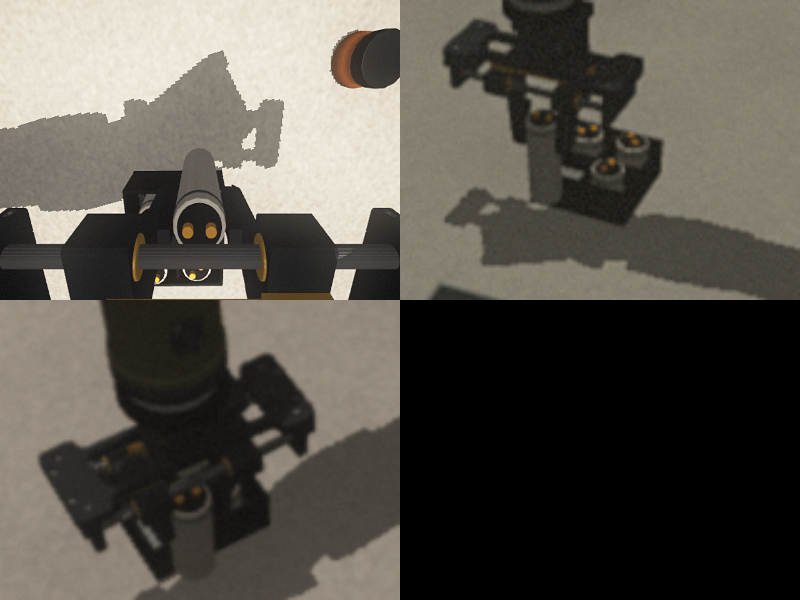

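The can is almost upright: the wrist picture shows its side at columns 290–360. I'll check the tilt with a cylinder fit, because the disc is partly hidden.

```bash
cat > cyl.py <<'E'
from h import *
import sys
from scipy.optimize import least_squares
def cyl(k,g=None):
    s=r.get_state();M=R.from_quat(s["eef_rot"]).as_matrix();t=s["tool_pos"]
    for n in"wsc":
        P=np.load(f"pics/{n}{k}.npz")["P"].reshape(-1,3);Q=(P-t)@M*1000
        Q=Q[(Q[:,0]>140)&(Q[:,0]<222)&(abs(Q[:,1])<20)&(abs(Q[:,2])<24)]
        if len(Q)<40: print(n,"few",len(Q));continue
        def f(p): # axis point (180,y,z), slopes
            dx=Q[:,0]-180; a=np.array([1,p[2],p[3]]);a/=np.linalg.norm(a)
            w=Q-np.array([180,p[0],p[1]]);w=w-np.outer(w@a,a);return np.linalg.norm(w,axis=1)-17.5
        o=least_squares(f,[0,0,0,0],loss="soft_l1",f_scale=.7)
        print(n,len(Q),"at x180 y,z",o.x[:2].round(1),"slopes deg y,z",np.degrees(o.x[2:]).round(1),"rms",np.sqrt(np.mean(np.minimum(abs(f(o.x)),3)**2)).round(2),"xrange",Q[:,0].min().round(1),Q[:,0].max().round(1))
cyl(sys.argv[1])
E
python3 cyl.py 7
python3 - <<'E'
from h import *
# crate rim from all clouds
for n in"wsc":
    for k in(5,6,7):
        P=np.load(f"pics/{n}{k}.npz")["P"].reshape(-1,3)
        b=(P[:,:2]-[.543,-.1575])@np.array([[.971,.2394],[-.2394,.971]])*1000
        i=(abs(b[:,0]-27)<20)&(abs(b[:,1]-27)<20)&(P[:,2]<.034)
        m=(abs(b).max(1)<64)&(abs(P[:,2]-.044)<.004)
        q=b[m]
        if len(q)>30: print(n,k,len(q),np.percentile(q,[1,99],axis=0).round(1).tolist(),"ins",i.sum(),np.median(P[i,2]).round(4) if i.sum() else '', np.median(b[i],0).round(1) if i.sum() else '')
E
```

```text
w 3695 at x180 y,z [-1.8  0.7] slopes deg y,z [-0.7  3.3] rms 0.89 xrange 140.0 222.0
s 339 at x180 y,z [0.3 0.8] slopes deg y,z [-0.2  3.7] rms 1.49 xrange 140.3 221.5
c 378 at x180 y,z [0.2 2.9] slopes deg y,z [0.2 3.7] rms 0.94 xrange 140.1 221.9
w 5 1229 [[-56.0, -29.8], [53.6, 58.3]] ins 26 0.0175 [35.  31.1]
w 6 1152 [[-27.5, -17.2], [53.6, 57.9]] ins 337 0.0172 [27.4 29.1]
w 7 1712 [[-57.5, -54.6], [53.7, 57.3]] ins 0  
s 5 263 [[-56.5, -54.7], [54.9, 58.9]] ins 25 0.0161 [28.5 12.9]
s 6 205 [[-56.7, -54.5], [21.5, 58.1]] ins 21 0.017 [26.6 13.2]
s 7 258 [[-56.7, -55.1], [44.9, 59.2]] ins 23 0.0169 [26.8 13.4]
c 5 223 [[-30.5, -57.6], [56.7, 41.0]] ins 25 0.0166 [21.3 21.6]
c 6 152 [[-9.2, -57.1], [56.8, 55.1]] ins 11 0.0176 [14.1 13.3]
c 7 170 [[-54.9, -54.6], [56.7, 55.7]] ins 29 0.0168 [43.7 21.7]
```

Emit:
carry_out --targets "0.3 0 0 1.5 0; 0.3 0 0 1.5 0; 0.3 0 0 1.3 0; 0.3 0 0 0 0; 0.3 0 0 0 0"

```text
clock: 12.98
tool_pos: [0.587, -0.0925, 0.2623]
eef_rot: [0.557, 0.436, -0.557, 0.436]
contact_force: [0.7, -0.1, -1.6]
opening: 0.396
```

```bash
 python3 look.py 8 330 170 290 150;python3 g.py .603 -.027 .221; python3 tilt.py 8 280 360 200 320; python3 cyl.py 8
```

```text
clock 13.13 pos [ 0.587  -0.0923  0.2623] shift tool mm [ 41.3  -0.1 -67.3] F [ 0.7 -0.3 -2.1] open 0.392 yaw -13.86 tilt [-1.e+00  0.e+00  1.e-04]
2002 disc centre tool [131.3  -1.7  -6.1] axis [-1.     0.001  0.002] tilt about y deg -0.1 roll 0.0 rms 0.53
w 4137 at x180 y,z [-1.8 -0.8] slopes deg y,z [-0.5  0.4] rms 0.87 xrange 140.0 221.9
s 349 at x180 y,z [ 0.5 -0.5] slopes deg y,z [-0.2  0.8] rms 1.5 xrange 140.1 221.9
c 412 at x180 y,z [0.2 1.7] slopes deg y,z [0.5 0.9] rms 1.0 xrange 140.0 221.9
```

The can is upright, tilted 0–0.9° in every fit. Depth puts the insert at z≈0.017 and the can bottom at about 231 mm below the TCP. I'll firm up the grip, lift, and move over the cell.

Emit:
carry_out --targets "0.3 0 0 -1 0; 0.3 0 0 -1 0; 0.3 -5 0 0 0; 0.3 -8 0 0 0; 0.3 -8 0 0 0; 0.3 -8 0 0 0; 0.3 -7 0 0 0; 0.3 -4 0 0 0; 0.3 0 0 3 0; 0.3 0 0 6 0; 0.3 0 0 8 0; 0.3 0 0 8 0; 0.3 0 0 8 0; 0.3 0 0 7 0; 0.3 0 0 5 0; 0.3 0 0 3 0; 0.3 0 0 0 0; 0.3 0 0 0 0" --force 8

```text
clock: 14.63
tool_pos: [0.576, -0.1369, 0.3023]
eef_rot: [0.557, 0.436, -0.557, 0.436]
contact_force: [0.5, 0.5, -1.0]
opening: 0.394
```

```bash
 python3 look.py 9 330 170 290 150;python3 g.py .5761 -.1367 .27; python3 tilt.py 9 280 360 200 320; python3 cyl.py 9
```

```text
clock 14.78 pos [ 0.5762 -0.1363  0.3024] shift tool mm [32.4  0.   0.4] F [ 0.5  0.  -1.9] open 0.394 yaw -13.81 tilt [-1.e+00  3.e-04 -5.e-04]
1987 disc centre tool [131.4  -1.8  -6.1] axis [-1.    -0.    -0.002] tilt about y deg 0.1 roll -0.0 rms 0.51
w 4086 at x180 y,z [-1.8 -0.5] slopes deg y,z [-0.6  0.7] rms 0.86 xrange 140.0 221.9
s 365 at x180 y,z [ 0.1 -0. ] slopes deg y,z [-0.3  0.8] rms 1.47 xrange 140.3 221.9
c 453 at x180 y,z [0.1 1.7] slopes deg y,z [0.2 0.8] rms 0.99 xrange 140.2 221.7
```

View pics/l9.png

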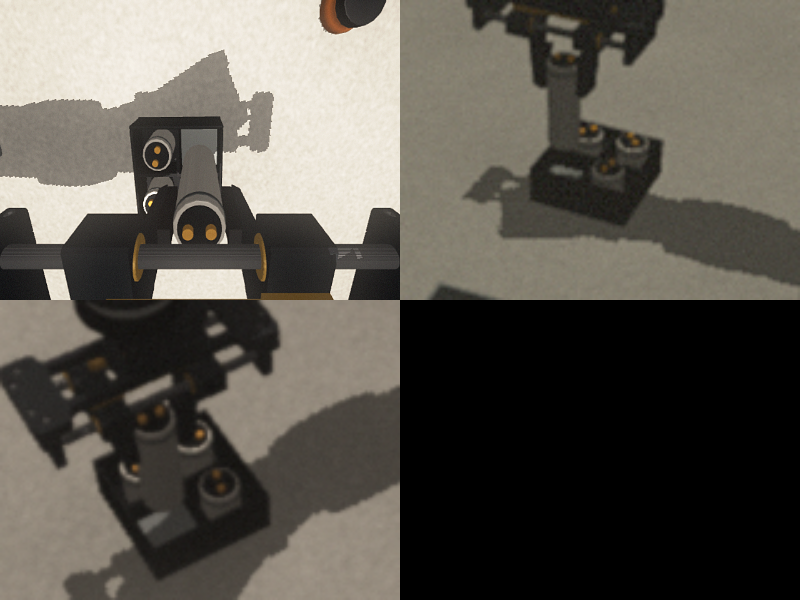

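The can hangs upright over the empty cell. In the top-left panel its lower end, at about (200,150), lies inside the cell mouth. I'll lower it into the mouth, then feel for the insert.

Emit:
carry_out --targets "0.3 3 0 0 0; 0.3 5 0 0 0; 0.3 5 0 0 0; 0.3 5 0 0 0; 0.3 5 0 0 0; 0.3 5 0 0 0; 0.3 5 0 0 0; 0.3 3 0 0 0; 0.3 2 0 0 0; 0.3 1 0 0 0; 0.3 1 0 0 0; 0.3 0 0 0 0"

```text
clock: 15.78
tool_pos: [0.576, -0.137, 0.2623]
eef_rot: [0.557, 0.436, -0.557, 0.436]
contact_force: [-0.6, -0.0, -1.4]
opening: 0.391
```

Emit:
carry_out --targets "0.3 1 0 0 0; 0.3 1 0 0 0; 0.3 1 0 0 0; 0.3 1 0 0 0; 0.3 1 0 0 0; 0.3 0 0 0 0; 0.3 0 0 0 0"

```text
clock: 16.37
tool_pos: [0.576, -0.137, 0.2573]
eef_rot: [-0.557, -0.436, 0.557, -0.436]
contact_force: [0.9, -0.1, -1.9]
opening: 0.39
```

```bash
 python3 look.py 10 330 170 290 150;python3 g.py .5761 -.1367 .248; python3 cyl.py 10; for i in 1 2 3; do python3 g.py .5761 -.1367 .248; done
```

```text
clock 16.52 pos [ 0.576  -0.137   0.2574] shift tool mm [ 9.4  0.  -0.3] F [ 0.5  0.3 -2.3] open 0.396 yaw -13.86 tilt [-1.e+00  1.e-04 -0.e+00]
w 4095 at x180 y,z [-1.9 -0.7] slopes deg y,z [-0.7  0.7] rms 0.87 xrange 140.0 221.9
s 320 at x180 y,z [ 0.  -0.3] slopes deg y,z [0.3 1.3] rms 1.54 xrange 140.4 221.6
c 420 at x180 y,z [0.1 1.7] slopes deg y,z [0.6 0.5] rms 1.08 xrange 140.0 221.8
clock 16.52 pos [ 0.576  -0.137   0.2574] shift tool mm [ 9.4  0.  -0.3] F [ 0.5  0.3 -2.3] open 0.396 yaw -13.86 tilt [-1.e+00  1.e-04 -0.e+00]
clock 16.52 pos [ 0.576  -0.137   0.2574] shift tool mm [ 9.4  0.  -0.3] F [ 0.5  0.3 -2.3] open 0.396 yaw -13.86 tilt [-1.e+00  1.e-04 -0.e+00]
clock 16.52 pos [ 0.576  -0.137   0.2574] shift tool mm [ 9.4  0.  -0.3] F [ 0.5  0.3 -2.3] open 0.396 yaw -13.86 tilt [-1.e+00  1.e-04 -0.e+00]
```

No contact yet, with Fz about −1.5 to −2 N from the hanging weight. I'll keep going in small steps.

Emit:
carry_out --targets "0.3 1 0 0 0; 0.3 1 0 0 0; 0.3 1 0 0 0; 0.3 1 0 0 0; 0.3 1 0 0 0; 0.3 0 0 0 0; 0.3 0 0 0 0"

```text
clock: 17.1
tool_pos: [0.5759, -0.137, 0.2522]
eef_rot: [-0.557, -0.436, 0.557, -0.436]
contact_force: [-0.2, -0.1, -1.9]
opening: 0.396
```

Emit:
carry_out --targets "0.3 0.5 0 0 0; 0.3 0.5 0 0 0; 0.3 0 0 0 0"

```text
clock: 17.35
tool_pos: [0.5759, -0.137, 0.2512]
eef_rot: [-0.557, -0.436, 0.557, -0.436]
contact_force: [-0.0, 0.0, -1.4]
opening: 0.391
```

Emit:
carry_out --targets "0.3 0.5 0 0 0; 0.3 0.5 0 0 0; 0.3 0 0 0 0"

```text
clock: 17.6
tool_pos: [0.576, -0.137, 0.2502]
eef_rot: [-0.557, -0.436, 0.557, -0.436]
contact_force: [-0.5, 0.3, -1.3]
opening: 0.389
```

Emit:
carry_out --targets "0.3 0.5 0 0 0; 0.3 0.5 0 0 0; 0.3 0 0 0 0"

```text
clock: 17.85
tool_pos: [0.576, -0.1371, 0.2496]
eef_rot: [-0.557, -0.436, 0.557, -0.436]
contact_force: [0.1, 0.1, 1.6]
opening: 0.394
```

Contact: Fz went from −1.4 to +1.6 N at TCP z 0.2496, where depth had put the insert. I'll ease off a hair, check upright, and release slowly.

Emit:
carry_out --targets "0.3 -0.3 0 0 0; 0.3 0 0 0 0; 0.3 0 0 0 0" --force 3

```text
clock: 18.1
tool_pos: [0.576, -0.137, 0.2497]
eef_rot: [0.557, 0.436, -0.557, 0.436]
contact_force: [-0.9, -0.7, 0.5]
opening: 0.398
```

```bash
 python3 look.py 11 330 170 290 150;python3 g.py .5761 -.1367 .248; python3 tilt.py 11 280 360 200 320; python3 cyl.py 11
```

```text
clock 18.25 pos [ 0.576  -0.137   0.2496] shift tool mm [ 1.6  0.  -0.3] F [ 0.6 -0.4  0.3] open 0.395 yaw -13.86 tilt [-1.e+00  1.e-04  1.e-04]
1981 disc centre tool [131.3  -1.7  -6.3] axis [-1.     0.    -0.006] tilt about y deg 0.3 roll 0.0 rms 0.52
w 4080 at x180 y,z [-1.8 -0.7] slopes deg y,z [-0.6  0.7] rms 0.86 xrange 140.0 222.0
s 295 at x180 y,z [-0.1 -0.3] slopes deg y,z [-0.   1.5] rms 1.5 xrange 140.1 221.7
c 392 at x180 y,z [0.3 1.7] slopes deg y,z [0.2 0.5] rms 1.02 xrange 140.1 221.5
```

Emit:
carry_out --targets "0.41 0 0 0 0; 0.42 0 0 0 0; 0.43 0 0 0 0; 0.44 0 0 0 0; 0.46 0 0 0 0; 0.49 0 0 0 0; 0.53 0 0 0 0; 0.57 0 0 0 0; 0.6 0 0 0 0; 0.6 0 0 0 0; 0.6 0 0 0 0"

```text
clock: 19.17
tool_pos: [0.576, -0.137, 0.2496]
eef_rot: [0.557, 0.436, -0.557, 0.436]
contact_force: [0.5, 0.9, -0.3]
opening: 0.598
```

```bash
 python3 look.py 12 330 170 290 150;python3 g.py .5761 -.1367 .248; python3 tilt.py 12 280 360 200 320; python3 cyl.py 12
```

```text
clock 19.32 pos [ 0.576  -0.137   0.2496] shift tool mm [ 1.6  0.  -0.3] F [0.3 0.3 0.5] open 0.601 yaw -13.87 tilt [-1.e+00  1.e-04  1.e-04]
1673 disc centre tool [131.4  -2.5  -6.2] axis [-1.    -0.003  0.001] tilt about y deg -0.0 roll -0.1 rms 0.51
w 3617 at x180 y,z [-2.  -0.2] slopes deg y,z [-0.   0.1] rms 0.25 xrange 140.0 222.0
s 304 at x180 y,z [ 0.  -0.1] slopes deg y,z [-0.2  0.1] rms 1.44 xrange 140.1 221.0
c 395 at x180 y,z [0.3 2.2] slopes deg y,z [-0.   0.2] rms 0.86 xrange 140.1 221.6
```

View pics/l12.png

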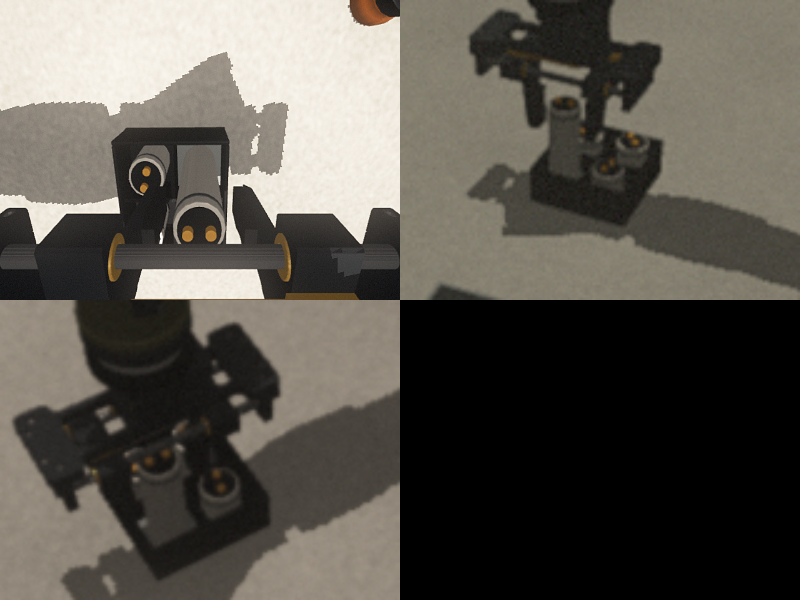

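Released, and the can stands within 0.2° of vertical in the cell, clear of both fingers. I'll retreat straight up.

Emit:
carry_out --targets "0.6 -4 0 0 0; 0.6 -8 0 0 0; 0.6 -12 0 0 0; 0.6 -15 0 0 0; 0.6 -15 0 0 0; 0.6 -15 0 0 0; 0.6 -15 0 0 0; 0.6 -15 0 0 0; 0.6 -15 0 0 0; 0.6 -10 0 0 0; 0.6 -5 0 0 0; 0.6 0 0 0 0; 0.6 0 0 0 0"

```text
clock: 20.4
tool_pos: [0.5758, -0.137, 0.3786]
eef_rot: [-0.557, -0.436, 0.557, -0.436]
contact_force: [-0.3, -0.5, 1.5]
opening: 0.6
```

```bash
cp look.py l2.py; python3 look.py 13 330 170 290 150; python3 - <<'E'
import numpy as np,cv2
a=np.load("pics/s13.npz")["p"];b=np.load("pics/c13.npz")["p"]
cv2.imwrite("pics/f13.png",np.hstack([a[120:360,150:450],b[120:360,230:530]]))
X=np.load("pics/w13.npz")["P"].reshape(-1,3)
m=(np.hypot(X[:,0]-.576,X[:,1]+.137)<.03)&(X[:,2]>.1)&(X[:,2]<.14)
print(m.sum(),np.median(X[m],0),np.percentile(X[m][:,2],[50,90,99]))
E
```

```text
1651 [ 0.5744092  -0.13288191  0.11744176] [0.11744176 0.11914554 0.12267124]
```

View pics/f13.png

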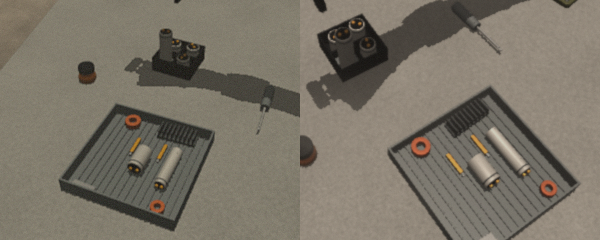

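View pics/l13.png

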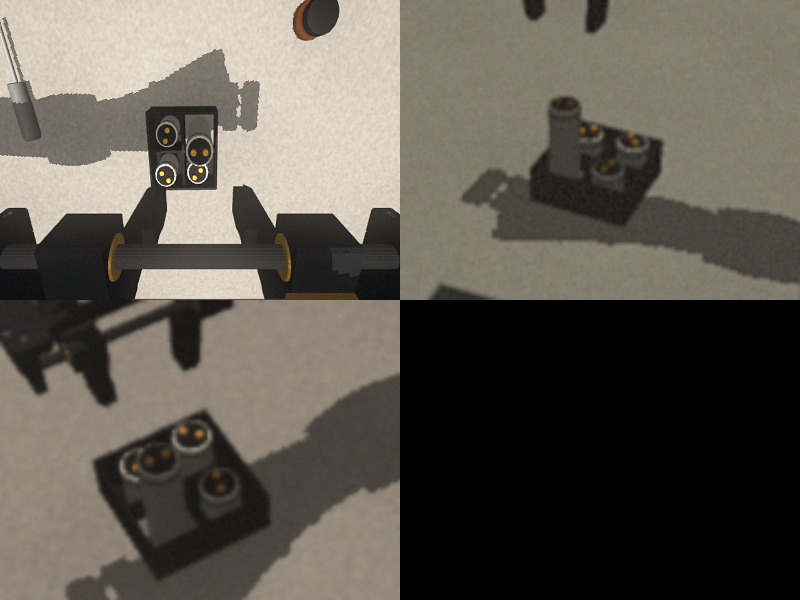

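The big can stands upright in its cell, terminals up, at about (200,150) in the wrist panel. The three stock cans stand in theirs, and the other parts are still in the bin. Handing in.

```bash
python3 -c "
from plant import r
print(r.finish_job(), r.get_state()['clock'])"
```

```text
the job is handed in; nothing more can be done
the job is handed in; nothing more can be done
```

The big capacitor is standing upright, terminals up, on the insert in the crate's empty cell, and I handed the job in at about 20.5 s. I gripped it lightly near its terminal end so it swung down between the pads as I lifted. I then straightened it by nudging its lower end against the crate's fixed outer wall. Lowering in 0.5 mm steps, I felt the insert as a force change from −1.4 to +1.6 N, eased off, opened slowly and backed straight up.

**Last checks:**
- **Capacitor:** it stood within about 0.2° of vertical after release. Its top measured z ≈ 0.117 m, which fits an insert top of about 0.017–0.019 m.
- **Other parts:** the final pictures show the three stock capacitors still standing in their cells and everything else still in the bin.
- **Disagreements:** the cameras differed by about 2 mm on the capacitor's position, which is within their calibration. I also read about 6 N upward on the wrist while closing the grip in the bin; the cause is unclear and it was gone once I lifted.

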